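# Put the drill-press accessories back in their fitted tray

## Robot

A 6-joint arm with a two-finger parallel gripper is mounted at the origin on the work surface. World frame = base frame: x ahead of the robot, y to its left, z up, the work surface at z = 0. Lengths are in mm, angles in degrees, forces in N, time in s.
With the tool pointing down it reaches from about 375 to 925 mm from the base axis. Payload 5.7 kg.
Tool frame: the origin (TCP) lies midway between the tips of the shut fingers; the grasp point (between the pads) lies 19 mm behind it; z points along the fingers, y is the line along which they close (so a half turn about z gives the same grasp; the last joint's range is limited). The gripper opens to 88 mm and grips with 3 to 60 N. Pads are 20 mm wide; open, the fingers measure 115 mm over their backs; the gripper's body (75 mm by 178 mm) begins 61 mm behind the grasp point.
Start: joints at [-77.642, 20.558, 86.54, -0, 72.909, -6.595], TCP at [194.864, -567.442, 222.623] pointing down, gripper open.
Joint ranges: [-170.27, 170.27], [-57.76, 135], [12.27, 136.19], [-55.21, 235.2], [11.17, 155.16], [-170.74, 170.74]. Speed limits (degrees/s): [136.94, 136.94, 180, 180, 180, 180].

## Interface

Orientations are given as [roll, pitch, yaw] about the fixed x, y, z axes, in that order (R = Rz(yaw) Ry(pitch) Rx(roll)).
In Python, from station import state, get_image, close_job gives the robot as it stands. The module is installed in compiled form; this text tells all that it offers.
- The arm moves only by the tool carry_out, never from a script. Its argument "series" is a list of rows, each a list of 3 entries, a list of its own where there are three numbers: the shift along the world's x, y, z in mm, then the turn, a rotation vector about the world's x, y, z in rad, then the closure, from -1 (fully open) to 1 (shut). In form: [[[tx, ty, tz], [wx, wy, wz], claw], ...]. A call has 1 to 20 rows; each row is the pose to reach, as a shift and turn from the pose commanded when the call began; what a row does not reach only later rows make up. A row lasts 1/10 s, in which the tool goes at most 50 mm and 8.59 degrees, less where a joint would pass 70% of its speed; a pose out of reach is approached as far as the arm can. A call with a gripper value outside its range is refused whole. The fingers move at their own pace and stop on an object; "grip_force" is the grip in N (left out, the last holds). Time passes only in rows, so rows that repeat a pose let the fingers close. It gives the time, the measured TCP pose, the force, the opening and the grip force at its end, in the units of the state.
- state(): the state, without advancing time (a new reading comes with each control period).
- get_image(name): name is "side" or "top" or "wrist"; returns a dict with "color" (420x560x3 uint8, red, green, blue), "intrinsics" (3x3 intrinsics, pixels), "k1" (the pictures are not rectified: a ray, as slopes to the right and down, at radius r is drawn at 1 + k1 r^2 times it, then the intrinsics apply), "extrinsics" (4x4, takes a point from camera to world coordinates). Camera axes: x right, y up, looking along -z (the intrinsics and any distortion apply to the point x, -y, -z); pixel columns grow to the right and rows downward; lengths in mm; the calibration is good to about 2 mm. A picture is of the moment at which its call begins. There is no depth.
- close_job(): hands the job in; it is judged then, once.
The state is a dict: "clock": time; "joints": joint angles; "joint_vel": joint speeds; "tau": joint torques, N m; "position": TCP position; "tcp_rot": TCP orientation; "ft_force": force on the tool from outside, world axes, zero at the start; "moment": the same for the moment, N m; "finger_gap": finger opening in mm; "gripper_force": force on a finger pad.
Only numpy, scipy, OpenCV 4.12 (cv2) and the standard library are available. Lean on these libraries where they do the work, as an engineer would, in place of code of your own. Each camera call takes 0.05 s, during which the arm holds its last target. There are 200 camera calls.

## Task

Drilling is done: put the large chuck key, the vee block, the sanding drum and the slotted clamp strap back into the fitted wooden tray, each lying flat on the bottom of the recess cut to its shape and the same side up as it is now. The small chuck key and the plain steel block belong to other work: leave them lying where they are.

Things in the scene. Friction and masses are not known exactly. Their poses are not given: they have to be found in the camera images.
- chuck_key: Large T-shaped steel chuck key lying flat, 80 long (x), 66 wide (y), 18 high. Origin: centre of its outline at the underside. Cross-handle (8 mm bar along y, 18 mm balls at its ends) at x = -31 mm, toothed head at x = +20 to +35 mm; between them, at the origin, a bare round shaft 12 thick along x, its axis 9 mm above the underside: grip it across y. 0.14 kg.
- vblock: Steel vee block, 50 (x) by 40 (y) by 40 high, with a 90-degree vee groove 30 wide and 15 deep along x in its top; flat sides. Origin: centre of the underside, z up. About 0.45 kg.
- drum: Sanding drum for the drill press standing upright: abrasive-covered cylinder 40 in diameter and 40 high, with an 8 mm steel shank standing 18 mm out of the middle of its top (58 high in all). Origin: centre of the underside. 0.09 kg.
- strap: Slotted clamp strap: dark flat steel bar 80 long (x), 28 wide (y), 14 thick, with a long slot 12 wide through its middle along x. Origin: centre of the underside. 0.19 kg.
- small_key: Look-alike, to be left alone: the hand drill's chuck key, same T shape but smaller, 56 long, 46 wide, 13 high, shaft 8 thick. Origin as for the large key.
- plain_block: Look-alike, to be left alone: plain steel block 50 by 40 by 40 high like the vee block, but with a flat top without groove. Origin: centre of the underside.
- recess_key: Fixed wooden block in the tray, 108 (x) by 92 (y) by 14 high, with a T-shaped recess for the large key. Origin: centre of the underside; recess floor at z = +8 mm, top +14 mm. The key fits when both have the same axes and x, y: cross part x -48 to -14, y -41 to +41 mm; stem x -14 to +48, y -17 to +17 mm (8 mm room all round).
- recess_vblock: Wooden block of the same outside (108 by 92 by 14) with a nearly square recess 66 (x) by 56 (y) in its middle for the vee block. Origin: centre of the underside; recess floor at z = +8 mm, top at +14 mm. The tray holds the four blocks; its rim is flush with their tops, 20 mm above the bench.
- recess_drum: Wooden block of the same outside with a round recess 56 in diameter in its middle for the sanding drum. Origin: centre of the underside; recess floor at z = +8 mm, top at +14 mm.
- recess_strap: Wooden block of the same outside with a long narrow recess 96 (x) by 44 (y) in its middle for the clamp strap. Origin: centre of the underside; recess floor at z = +8 mm, top at +14 mm.

How it is judged (in metres and radians):
At the end, for the whole second after the job is handed in: Large key, vee block, drum and strap each lie in the recess of their own shape: within 15 mm of its centre from above, underside within 3 mm of its floor, same side up, level within 0.1 rad, released, at rest. The small key and the plain block lie within 30 mm of where they began (horizontal distance between chuck_key and recess_key below 0.015 m and z of chuck_key in the frame of recess_key between 0.005 and 0.011 m and angle between each of chuck_key, vblock, drum, strap's own z axis and vertical below 0.1 rad and linear speed of each of chuck_key, vblock, drum, strap, small_key, plain_block below 0.02 m/s and horizontal distance between vblock and recess_vblock below 0.015 m and z of vblock in the frame of recess_vblock between 0.005 and 0.011 m and horizontal distance between drum and recess_drum below 0.015 m and z of drum in the frame of recess_drum between 0.005 and 0.011 m and horizontal distance between strap and recess_strap below 0.015 m and z of strap in the frame of recess_strap between 0.005 and 0.011 m and distance of each of small_key, plain_block from where it was at the start of the episode below 0.03 m); the robot touches nothing.
It fails at once if the small chuck key or the plain block is carried off or pushed away (more than 30 mm) (distance of any of small_key, plain_block from where it was at the start of the episode above 0.03 m).
It also fails if it takes over 112 s, if anything falls off the work surface, if the arm or the gripper's body presses on something with over 40 N, if the wrist force passes 120 N, or if a joint passes its speed limit or range.

## Working session

There is one attempt and no reset: what is moved stays moved. The work goes in short steps, Python scripts to look and compute and a tool call to move; the robot and the scene stay as the last step left them, time stands still between calls to the robot, and variables do not carry over. Pictures are saved under pics/ and viewed, at most 14 in all, crops included, and the job is handed in when it is done.

Besides the shell and the picture viewer there is one more tool, called after "Emit:" as a command line: name --argument value ..., lists and objects as JSON in quotes. carry_out: Moves the arm, as the interface text tells. Its arguments: {"type":"object","properties":{"series":{"type":"array","items":{"type":"array"}},"grip_force":{"type":"number"}},"required":["series"]}

```bash
mkdir -p pics; cat > h.py <<'E'
import numpy as np, cv2
from station import state, get_image, close_job
def snap(name,fn):
    d=get_image(name); cv2.imwrite('pics/'+fn+'.png',d['color'][:,:,::-1]); np.savez('pics/'+fn,**d); return d
def load(fn): return dict(np.load('pics/'+fn+'.npz'))
def cast(d,uv,z):
    K=np.array(d['intrinsics'],float);E=np.array(d['extrinsics'],float)
    p=cv2.undistortPoints(np.array(uv,float).reshape(-1,1,2),K,np.array([float(d['k1']),0,0,0])).reshape(-1,2)
    r=np.c_[p[:,0],-p[:,1],-np.ones(len(p))]@E[:3,:3].T; o=E[:3,3]
    return o+r*((z-o[2])/r[:,2])[:,None]
E
python3 - <<'E'
from h import *
for n in('top','side','wrist'):
    d=snap(n,n+'0'); print(n,np.round(d['extrinsics'],2).tolist(),d['k1'],d['intrinsics'][0][0])
s=state();print(s)
E
```

```text
top [[-0.01, 1.0, -0.07, 448.1], [-1.0, -0.01, -0.01, -25.27], [-0.01, 0.07, 1.0, 1425.21], [0.0, 0.0, 0.0, 1.0]] -0.11832671965962129 517.4331097340555
side [[0.96, 0.2, -0.18, 402.86], [-0.27, 0.71, -0.65, -585.97], [-0.0, 0.67, 0.74, 705.87], [0.0, 0.0, 0.0, 1.0]] -0.042683729778617445 394.2382642376558
wrist [[0.32, 0.91, 0.25, 264.56], [-0.95, 0.31, 0.08, -542.68], [-0.0, -0.27, 0.96, 384.34], [0.0, 0.0, 0.0, 1.0]] 0.01767572193359673 297.5260695757753
{'clock': 0.15, 'joints': array([-7.76403559e+01,  2.05903706e+01,  8.65824990e+01, -6.54320655e-04,
        7.29098890e+01, -6.59581225e+00]), 'joint_vel': array([-0.08811451, -0.10551752, -0.17836987,  0.03434591, -0.00571726,
       -0.03443104]), 'tau': array([ 6.93910915e-04, -5.15753317e+01, -2.71009737e+01,  6.74579549e-02,
        3.05541744e-02, -9.31530531e-05]), 'position': array([ 194.76536448, -566.95632619,  221.99771484]), 'tcp_rot': array([-1.79917717e+02, -8.88500985e-03,  1.89556427e+01]), 'ft_force': array([ 0.27765393, -0.11279494, -0.49771   ]), 'moment': array([ 0.03371626,  0.00621348, -0.00397031]), 'gripper_force': 0.0, 'finger_gap': 87.4775668875549}
```

View pics/top0.png

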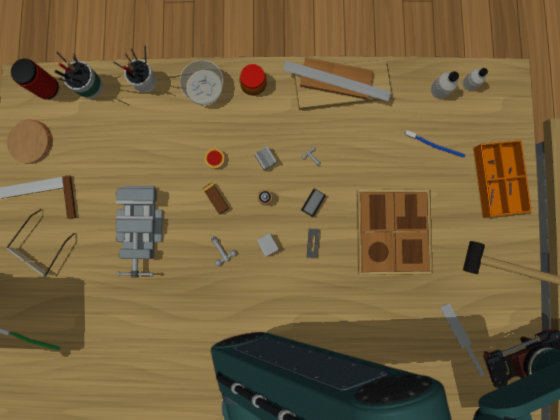

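View pics/side0.png

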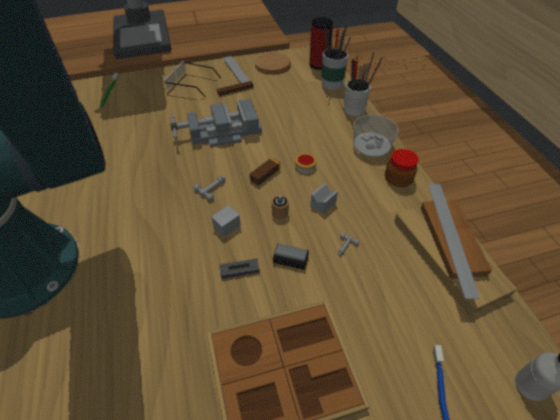

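The top view shows the large key (222,250), plain block (268,244), vee block (265,158), drum (265,198), strap (313,243) and small key (311,156). In the tray, the recesses are drum (378,252), strap (377,212), key (411,208) and vee block (412,251). Next I'll enlarge the crop.

```bash
python3 - <<'E'
from h import *
d=load('top0'); c=d['color'][135:285,190:440,::-1]
cv2.imwrite('pics/crop0.png',cv2.resize(c,None,fx=3.2,fy=3.2,interpolation=cv2.INTER_CUBIC))
for n,uv,z in [('key',(222,250),9),('plain',(268,244),40),('vb',(265,158),40),('drum',(265,198),40),('strap',(313,243),14),('skey',(311,156),6),('Rdrum',(378,252),20),('Rstrap',(377,212),20),('Rkey',(411,208),20),('Rvb',(412,251),20)]:
    print(n,cast(d,[uv],z).round(0)[0])
# grey objects (low saturation)
im=d['color']; hsv=cv2.cvtColor(im,cv2.COLOR_RGB2HSV); m=((hsv[...,1]<60)).astype(np.uint8)
m[:135]=0;m[285:]=0;m[:,:195]=0;m[:,345:]=0
cs,_=cv2.findContours(m,cv2.RETR_EXTERNAL,cv2.CHAIN_APPROX_NONE)
for k in cs:
    if cv2.contourArea(k)>20:
        print(cv2.contourArea(k),cv2.minAreaRect(k))
E
```

```text
key [430. 114.   9.]
plain [445. -12.  40.]
vb [677.  -5.  40.]
drum [569.  -5.  40.]
strap [ 447. -134.   14.]
skey [ 688. -132.    6.]
Rdrum [ 421. -310.   20.]
Rstrap [ 530. -310.   20.]
Rkey [ 540. -404.   20.]
Rvb [ 423. -404.   20.]
173.5 ((223.7918701171875, 249.14736938476562), (29.87923812866211, 21.592119216918945), 81.25383758544922)
261.5 ((267.2000427246094, 244.4000244140625), (18.782970428466797, 15.20526123046875), 63.43495178222656)
247.0 ((312.5448913574219, 242.96209716796875), (9.88241195678711, 28.40155601501465), 4.763641834259033)
64.0 ((264.5, 196.5), (9.0, 9.0), 90.0)
273.0 ((313.2940979003906, 202.17645263671875), (12.690895080566406, 24.352798461914062), 30.963754653930664)
69.0 ((309.95703125, 157.97962951660156), (19.97838020324707, 14.327929496765137), 70.34617614746094)
272.5 ((265.2247314453125, 157.85955810546875), (19.71596336364746, 15.58197021484375), 57.9946174621582)
```

View pics/crop0.png

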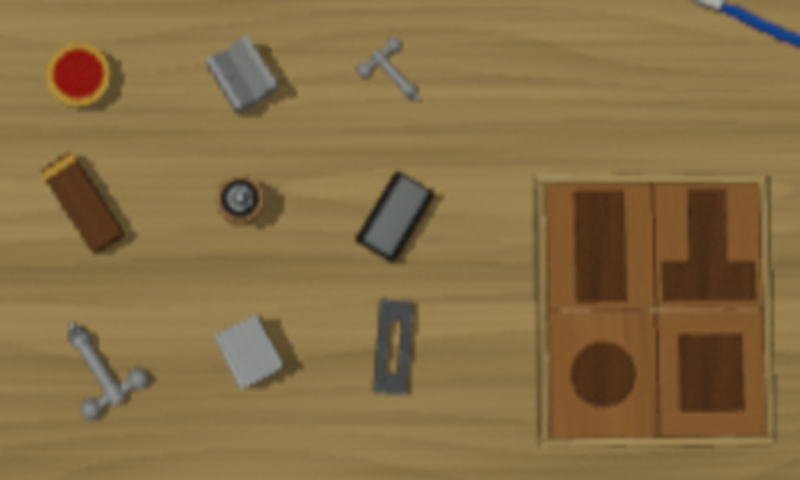

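View pics/wrist0.png

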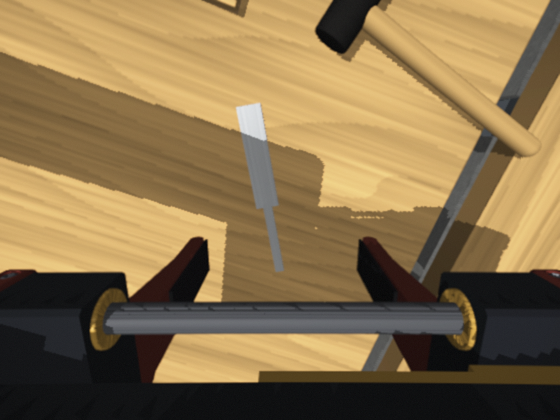

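The crop shows the key head at (73,328) with balls at (140,378) and (92,409), the vee groove running up-left to down-right, and the strap nearly vertical. All tray recesses line up with the tray edges. The wrist view shows only the bench. Next: refine the numbers.

```bash
python3 - <<'E'
from h import *
d=load('top0')
C=lambda p,z: cast(d,190*np.array([1,0])+135*np.array([0,1])+(np.array(p,float)+.5)/3.2-.5,z)
def yaw(a,b): v=b-a; return np.degrees(np.arctan2(v[1],v[0])),np.hypot(v[0],v[1])
k=C([(140,378),(92,409),(73,326)],9); m=(k[0]+k[1])/2
print('balls',k.round(1),'dist',yaw(k[0],k[1]),'axis',yaw(m,k[2]),'origin',m+31*(k[2]-m)/np.linalg.norm(k[2]-m))
v=C([(247,37),(276,78),(240,111),(207,66)],40); print('vb',v.mean(0),[yaw(v[i],v[(i+1)%4]) for i in range(4)])
s=C([(381,299),(415,301),(410,393),(374,391)],14);print('strap',s.mean(0),[yaw(s[i],s[(i+1)%4]) for i in range(4)])
print('shank',C([(241,199)],58),'drumtop',C([(240,200)],40))
t=C([(537,178),(769,178),(773,442),(541,443)],20);print('tray',t.mean(0),[yaw(t[i],t[(i+1)%4]) for i in range(4)])
hsv=cv2.cvtColor(d['color'],cv2.COLOR_RGB2HSV)
big=cv2.resize(cv2.cvtColor(d['color'],cv2.COLOR_RGB2GRAY)[135:285,190:440],None,fx=3.2,fy=3.2,interpolation=cv2.INTER_CUBIC)
m=(big<62).astype(np.uint8);m[:,:545]=0;m[:,762:]=0;m[:186]=0;m[436:]=0
cs,_=cv2.findContours(m,cv2.RETR_EXTERNAL,cv2.CHAIN_APPROX_NONE)
for c in cs:
    if cv2.contourArea(c)>1500:
        x,y,w,h=cv2.boundingRect(c);p=C([(x,y),(x+w,y+h)],20);print('rec',(x,y,w,h),p.mean(0).round(1),(p[0]-p[1]).round(1))
E
```

```text
balls [[421.9  83.    9. ]
 [395.6 124.2   9. ]
 [466.5 140.4   9. ]] dist (np.float64(122.53278235676284), np.float64(48.77821252614662)) axis (np.float64(32.50438667740086), np.float64(68.49344388928311)) origin [434.8823253  120.26643493   9.        ]
vb [678.83113077  -6.41412283  40.        ] [(np.float64(-145.47801706907822), np.float64(42.87884435360283)), (np.float64(132.38763873283267), np.float64(41.411472459263415)), (np.float64(35.6421740163481), np.float64(47.55301697241685)), (np.float64(-54.10963593229265), np.float64(41.96347776006897))]
strap [ 447.78127227 -134.43348386   14.        ] [(np.float64(-93.79383803630836), np.float64(29.044857137171437)), (np.float64(176.20437143724365), np.float64(78.28900432909792)), (np.float64(86.36597355647032), np.float64(30.649297752012554)), (np.float64(-4.968303427100605), np.float64(78.39096095354942))]
shank [[570.21957526  -4.80969999  58.        ]] drumtop [[570.99008951  -3.69549053  40.        ]]
tray [ 476.53214028 -357.30632719   20.        ] [(np.float64(-90.32161588202558), np.float64(201.41717117568382)), (np.float64(179.4088613861114), np.float64(226.01603696628842)), (np.float64(89.45788877062878), np.float64(199.51497856677457)), (np.float64(-0.10782360077695079), np.float64(225.24729886653017))]
rec (572, 344, 63, 62) [ 421.5 -311.1   20. ] [53.1 53.1  0. ]
rec (679, 335, 65, 76) [ 422.2 -404.2   20. ] [65.3 54.9  0. ]
rec (575, 192, 51, 109) [ 530.9 -310.7   20. ] [93.5 41.9  0. ]
rec (663, 191, 92, 109) [ 531.  -404.6   20. ] [94.1 77.6  0. ]
```

Emit:
carry_out --series '[[[253,433,-72],[0,0,-0.41],-1],[[253,433,-72],[0,0,-0.41],-1],[[253,433,-72],[0,0,-0.41],-1],[[253,433,-72],[0,0,-0.41],-1],[[253,433,-72],[0,0,-0.41],-1],[[253,433,-72],[0,0,-0.41],-1],[[253,433,-72],[0,0,-0.41],-1],[[253,433,-72],[0,0,-0.41],-1],[[253,433,-72],[0,0,-0.41],-1],[[253,433,-72],[0,0,-0.41],-1],[[253,433,-72],[0,0,-0.41],-1],[[253,433,-72],[0,0,-0.41],-1],[[253,433,-72],[0,0,-0.41],-1],[[253,433,-72],[0,0,-0.41],-1]]'

```text
clock: 1.55
position: [447.4, -135.9, 150.8]
tcp_rot: [180.0, -0.0, -4.6]
ft_force: [0.5, -0.7, -0.3]
finger_gap: 87.7
gripper_force: 0.0
```

```bash
python3 - <<'E'
from h import *
d=snap('wrist','w1'); s=state();print(s['clock'],s['position'],s['tcp_rot'])
E
```

```text
1.6 [ 447.42142063 -135.91412817  150.82511491] [ 1.79983416e+02 -1.18201749e-02 -4.66815508e+00]
```

View pics/w1.png

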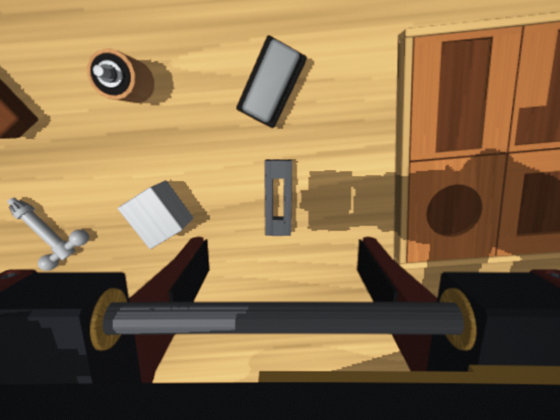

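The wrist view shows the strap at (278,198) between the fingers, the key at left (15,205)–(75,250), and the tray at right. I'll use it to cross-check positions.

```bash
python3 - <<'E'
from h import *
d=load('w1')
c=lambda p,z:cast(d,p,z).round(1)
print('strap',c([(265,160),(292,160),(291,235),(265,235)],14).tolist(),c([(265,160),(292,160),(291,235),(265,235)],14).mean(0))
print('balls,head',c([(77,239),(47,262),(14,203)],9).tolist())
print('Rdrum',c([(427,210),(481,208),(455,185),(453,236)],20).tolist())
print('Rstrap',c([(444,42),(491,38),(436,150),(486,149)],20).tolist())
print('shank',c([(98,71)],58),'drum',c([(113,75)],40))
E
```

```text
strap [[489.8, -120.6, 14.0], [487.7, -147.4, 14.0], [408.3, -140.5, 14.0], [410.6, -112.8, 14.0]] [ 449.1   -130.325   14.   ]
balls,head [[420.9, 90.8, 9.0], [397.0, 130.3, 9.0], [465.6, 144.5, 9.0]]
Rdrum [[426.5, -280.7, 20.0], [424.2, -334.7, 20.0], [450.3, -307.0, 20.0], [396.0, -308.8, 20.0]]
Rstrap [[579.6, -287.6, 20.0], [579.0, -327.7, 20.0], [486.4, -286.4, 20.0], [483.3, -333.7, 20.0]]
shank [[ 5.734e+02 -2.000e-01  5.800e+01]] drum [[573.2  -1.9  40. ]]
```

Emit:
carry_out --series '[[[1,3,-45],[0,0,0],-0.4],[[1,3,-90],[0,0,0],-0.4],[[1,3,-120],[0,0,0],-0.4],[[1,3,-135],[0,0,0],-0.4],[[1,3,-145],[0,0,0],-0.4],[[1,3,-145],[0,0,0],-0.4],[[1,3,-145],[0,0,0],0],[[1,3,-145],[0,0,0],1],[[1,3,-145],[0,0,0],1],[[1,3,-145],[0,0,0],1],[[1,3,-145],[0,0,0],1],[[1,3,-145],[0,0,0],1],[[1,3,-145],[0,0,0],1],[[1,3,-145],[0,0,0],1]]' --grip_force 40

```text
clock: 3.0
position: [449.2, -131.5, 6.1]
tcp_rot: [180.0, -0.0, -4.5]
ft_force: [-0.9, 0.3, 6.9]
finger_gap: 27.4
gripper_force: 40.0
```

Emit:
carry_out --series '[[[0,0,30],[0,0,0],1],[[0,0,65],[0,0,0],1],[[20,-43,65],[0,0,0.03],1],[[40,-87,65],[0,0,0.075],1],[[60,-130,65],[0,0,0.075],1],[[75,-162,65],[0,0,0.075],1],[[82,-178,65],[0,0,0.075],1],[[82,-178,45],[0,0,0.075],1],[[82,-178,45],[0,0,0.075],1],[[82,-178,45],[0,0,0.075],1]]'

```text
clock: 4.0
position: [529.7, -308.4, 49.9]
tcp_rot: [-179.9, 0.1, -0.2]
ft_force: [0.8, 0.0, -2.1]
finger_gap: 27.5
gripper_force: 40.0
```

```bash
python3 - <<'E'
from h import *
d=snap('wrist','w2'); s=state();print(s['clock'],s['position'],s['tcp_rot'])
E
```

```text
4.05 [ 530.22560842 -308.59734025   50.48854855] [-1.79936487e+02  7.20231945e-02 -2.17685630e-01]
```

View pics/w2.png

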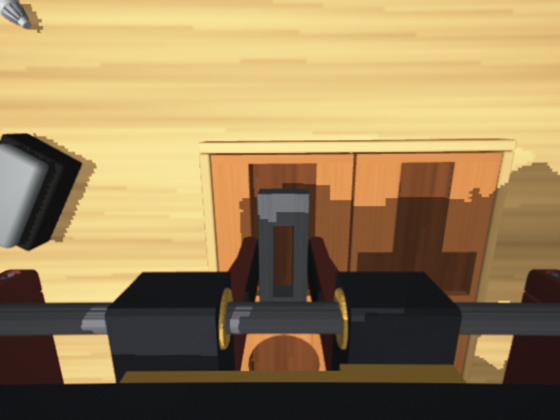

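The strap is held straight, its top end at (258–309,193) above the recess, whose far edge is at (249–316,163). I'll compute both.

```bash
python3 - <<'E'
from h import *
d=load('w2')
c=lambda p,z:cast(d,p,z).round(1)
print('rec',c([(249,163),(316,163)],20).tolist())
print('strap',c([(258,193),(309,193)],58).tolist())
print('keyrec',c([(402,163),(455,161)],20).tolist())
E
```

```text
rec [[580.6, -285.9, 20.0], [580.4, -329.0, 20.0]]
strap [[569.3, -294.6, 58.0], [569.2, -321.6, 58.0]]
keyrec [[580.1, -384.0, 20.0], [581.1, -417.3, 20.0]]
```

Emit:
carry_out --series '[[[2,0,-15],[0,0,0],1],[[2,0,-23],[0,0,0],1],[[2,0,-29],[0,0,0],1],[[2,0,-29],[0,0,0],1],[[2,0,-29],[0,0,0],1],[[2,0,-29],[0,0,0],0.2],[[2,0,-29],[0,0,0],0],[[2,0,-29],[0,0,0],-0.1],[[2,0,-29],[0,0,0],-0.1],[[2,0,-10],[0,0,0],-0.1],[[2,0,30],[0,0,0],-0.3],[[2,0,80],[0,0,0],-1],[[2,0,100],[0,0,0],-1],[[2,0,100],[0,0,0],-1]]'

```text
clock: 5.45
position: [535.2, -311.2, 154.8]
tcp_rot: [179.7, -0.4, -0.2]
ft_force: [-0.6, -0.8, 0.1]
finger_gap: 76.9
gripper_force: 0.0
```

```bash
python3 - <<'E'
from h import *
d=snap('wrist','w3'); d=snap('side','s3'); s=state();print(s['clock'],s['position'],s['tcp_rot'])
E
```

```text
5.55 [ 532.70993759 -309.36765894  150.58665217] [ 1.79992697e+02 -1.89424092e-02 -2.42887818e-01]
```

View pics/w3.png

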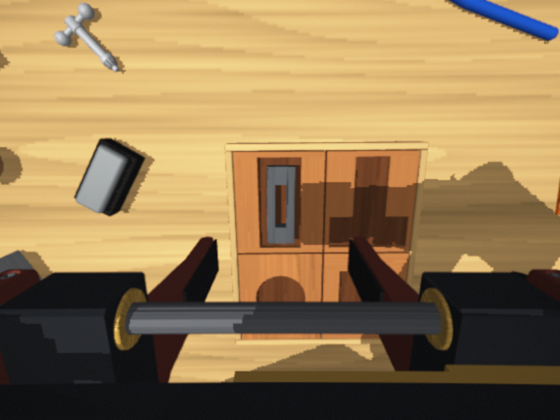

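The strap lies in its recess at (280,205). Next, the drum.

Emit:
carry_out --series '[[[39,307,0],[0,0,0],-1],[[39,307,0],[0,0,0],-1],[[39,307,0],[0,0,0],-1],[[39,307,0],[0,0,0],-1],[[39,307,0],[0,0,0],-1],[[39,307,0],[0,0,0],-1],[[39,307,0],[0,0,0],-1],[[39,307,0],[0,0,0],-1],[[39,307,0],[0,0,0],-1]]'

```text
clock: 6.45
position: [571.0, -3.3, 149.4]
tcp_rot: [180.0, 0.1, -0.2]
ft_force: [0.7, -1.1, -0.8]
finger_gap: 87.8
gripper_force: 0.0
```

```bash
python3 - <<'E'
from h import *
d=snap('wrist','w4'); s=state();print(s['clock'],s['position'],s['tcp_rot'])
E
```

```text
6.5 [571.24766404  -3.78021598 149.68310918] [ 1.79980584e+02  9.81647874e-02 -2.89898431e-01]
```

View pics/w4.png

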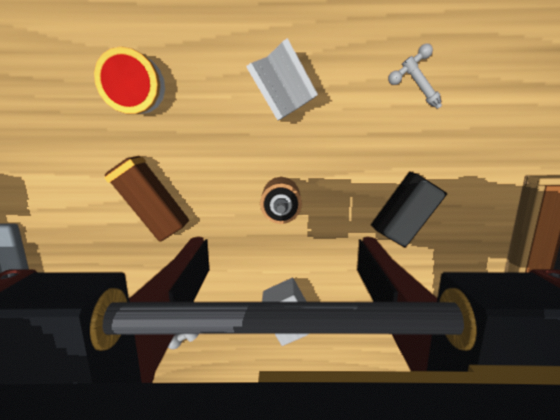

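The wrist view shows the drum shank at (280,203), drum centred about (281,201), and the vee block with corners about (288,40), (317,96), (279,119), (248,66).

```bash
python3 - <<'E'
from h import *
d=load('w4')
c=lambda p,z:cast(d,p,z).round(1)
print('drum top',c([(281,204)],40),'shank',c([(280,207)],58), np.array(d['extrinsics'])[:3,3].round())
v=c([(288,40),(317,97),(279,119),(248,66)],40)
print('vb',v.tolist(),v.mean(0),np.linalg.norm(np.diff(v[[0,1,2,3,0]],axis=0),axis=1))
cv2.imwrite('pics/vb4.png',cv2.resize(d['color'][25:225,225:335,::-1],None,fx=3,fy=3,interpolation=cv2.INTER_CUBIC))
E
```

```text
drum top [[573.7  -0.7  40. ]] shank [[5.757e+02 1.000e-01 5.800e+01]] [645.  -3. 312.]
vb [[711.8, -7.2, 40.0], [668.3, -32.0, 40.0], [650.4, 0.6, 40.0], [692.6, 26.1, 40.0]] [680.775  -3.125  40.   ] [50.07284693 37.19099353 49.30608482 38.43865242]
```

View pics/vb4.png

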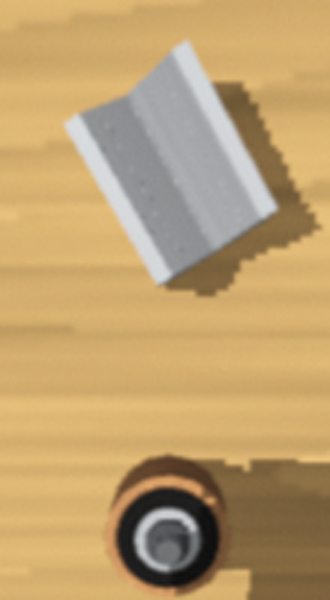

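The crop confirms the vee block's top outline is 50 x 38 with yaw about 30 degrees, and the drum's top disc is centred at (281,204). Now to grasp the drum.

Emit:
carry_out --series '[[[2,1,-40],[0,0,0],-1],[[2,1,-80],[0,0,0],-1],[[2,1,-115],[0,0,0],-1],[[2,1,-130],[0,0,0],-0.8],[[2,1,-140],[0,0,0],-0.5],[[2,1,-140],[0,0,0],-0.3],[[2,1,-140],[0,0,0],-0.2],[[2,1,-140],[0,0,0],0],[[2,1,-140],[0,0,0],1],[[2,1,-140],[0,0,0],1],[[2,1,-140],[0,0,0],1],[[2,1,-140],[0,0,0],1],[[2,1,-140],[0,0,0],1]]' --grip_force 25

```text
clock: 7.8
position: [574.6, -1.6, 11.6]
tcp_rot: [180.0, -0.1, -0.2]
ft_force: [-2.0, -1.3, 6.8]
finger_gap: 40.0
gripper_force: 25.0
```

Emit:
carry_out --series '[[[0,0,40],[0,0,0],1],[[0,0,80],[0,0,0],1],[[-20,-41,80],[0,0,0],1],[[-40,-82,80],[0,0,0],1],[[-60,-122,80],[0,0,0],1],[[-80,-163,80],[0,0,0],1],[[-100,-204,80],[0,0,0],1],[[-120,-245,80],[0,0,0],1],[[-135,-275,80],[0,0,0],1],[[-150,-306,80],[0,0,0],1],[[-150,-306,60],[0,0,0],1],[[-150,-306,50],[0,0,0],1],[[-150,-306,50],[0,0,0],1],[[-150,-306,50],[0,0,0],1]]'

```text
clock: 9.2
position: [423.8, -306.4, 60.5]
tcp_rot: [-179.9, 0.0, -0.2]
ft_force: [-0.6, -0.5, -1.2]
finger_gap: 39.5
gripper_force: 25.0
```

```bash
python3 - <<'E'
from h import *
d=snap('wrist','w5'); snap('side','s5'); s=state();print(s['clock'],s['position'],s['tcp_rot'],s['finger_gap'])
E
```

```text
9.3 [ 424.45108274 -306.93414243   61.0547961 ] [ 1.79990593e+02 -2.33382643e-02 -1.66614471e-01] 40.295897010234924
```

View pics/s5.png

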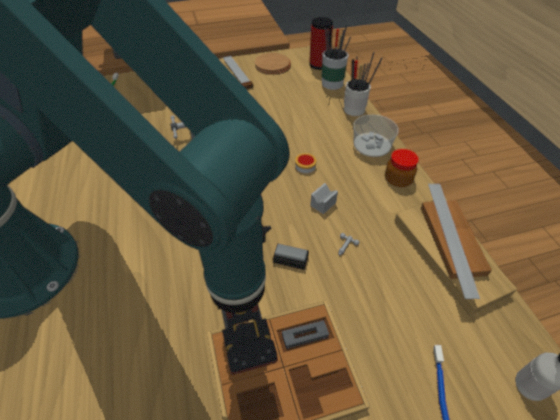

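The side view shows the strap seated at (306,333) and the arm hiding the drum. Lowering.

Emit:
carry_out --series '[[[0,-1,-15],[0,0,0],1],[[0,-1,-25],[0,0,0],1],[[0,-1,-35],[0,0,0],1],[[0,-1,-35],[0,0,0],1],[[0,-1,-35],[0,0,0],1],[[0,-1,-35],[0,0,0],0],[[0,-1,-35],[0,0,0],-0.1],[[0,-1,-35],[0,0,0],-0.3],[[0,-1,-35],[0,0,0],-0.3],[[0,-1,-20],[0,0,0],-0.3],[[0,-1,20],[0,0,0],-0.5],[[0,-1,60],[0,0,0],-1],[[0,-1,90],[0,0,0],-1],[[0,-1,90],[0,0,0],-1]]'

```text
clock: 10.7
position: [426.2, -310.7, 154.9]
tcp_rot: [179.7, -0.4, -0.2]
ft_force: [0.2, -0.3, 0.1]
finger_gap: 85.6
gripper_force: 0.0
```

```bash
python3 - <<'E'
from h import *
d=snap('wrist','w6'); s=state();print(s['clock'],s['position'],s['tcp_rot'],s['finger_gap'])
E
```

```text
10.75 [ 425.13737571 -309.64207881  152.78284515] [179.80449251  -0.21300109  -0.23784562] 87.07468460809157
```

View pics/w6.png

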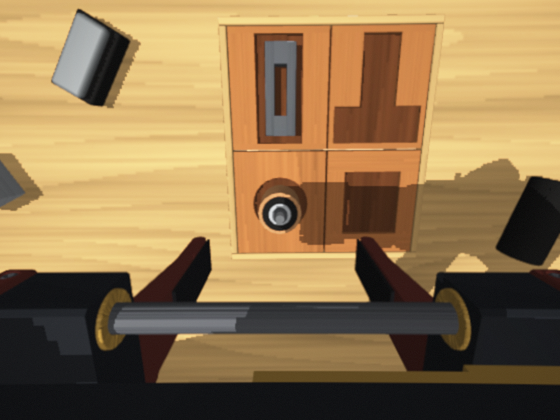

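The drum stands in its round recess at (280,208), and the square recess is at (344–403,172–233). Next, the vee block.

Emit:
carry_out --series '[[[256,304,0],[0,0,0.545],-1],[[256,304,0],[0,0,0.545],-1],[[256,304,0],[0,0,0.545],-1],[[256,304,0],[0,0,0.545],-1],[[256,304,0],[0,0,0.545],-1],[[256,304,0],[0,0,0.545],-1],[[256,304,0],[0,0,0.545],-1],[[256,304,0],[0,0,0.545],-1],[[256,304,0],[0,0,0.545],-1],[[256,304,0],[0,0,0.545],-1],[[256,304,0],[0,0,0.545],-1],[[256,304,0],[0,0,0.545],-1],[[256,304,0],[0,0,0.545],-1]]'

```text
clock: 12.05
position: [679.1, -5.7, 150.6]
tcp_rot: [-180.0, 0.0, 30.9]
ft_force: [-0.8, 0.2, 1.0]
finger_gap: 87.6
gripper_force: 0.0
```

```bash
python3 - <<'E'
from h import *
d=load('w6')
print('Rvb',cast(d,[(344,172),(403,171),(400,233),(344,234)],20).round(1).tolist())
print('Rkey',cast(d,[(364,33),(401,32),(333,143),(421,143)],20).round(1).tolist())
d=snap('wrist','w7'); s=state();print(s['clock'],s['position'],s['tcp_rot'],s['finger_gap'])
g=cv2.cvtColor(d['color'],cv2.COLOR_RGB2HSV); m=((g[...,1]<50)&(g[...,2]>60)).astype(np.uint8); m[270:]=0;m[:,:215]=0;m[:,350:]=0
c=max(cv2.findContours(m,0,1)[0],key=cv2.contourArea);r=cv2.minAreaRect(c);print(r);v=cast(d,cv2.boxPoints(r),40);print(v.round(1).tolist(),v.mean(0))
E
```

```text
Rvb [[456.1, -372.1, 20.0], [456.8, -431.0, 20.0], [390.9, -434.5, 20.0], [390.1, -375.3, 20.0]]
Rkey [[579.9, -383.4, 20.0], [580.4, -416.2, 20.0], [484.6, -359.9, 20.0], [484.0, -445.7, 20.0]]
12.1 [679.26105983  -5.5728695  150.70973404] [-1.79988314e+02  1.41212001e-02  3.08962042e+01] 87.87420288526248
((281.5, 199.5), (57.0, 43.0), 90.0)
[[697.5, 30.2, 40.0], [717.8, -3.7, 40.0], [670.8, -33.0, 40.0], [649.4, 2.7, 40.0]] [683.86885219  -0.94679446  40.        ]
```

Emit:
carry_out --series '[[[2,3,-40],[0,0,0],-1],[[2,3,-80],[0,0,0],-1],[[2,3,-115],[0,0,0],-1],[[2,3,-130],[0,0,0],-0.8],[[2,3,-140],[0,0,0],-0.5],[[2,3,-140],[0,0,0],-0.3],[[2,3,-140],[0,0,0],-0.2],[[2,3,-140],[0,0,0],0],[[2,3,-140],[0,0,0],1],[[2,3,-140],[0,0,0],1],[[2,3,-140],[0,0,0],1],[[2,3,-140],[0,0,0],1],[[2,3,-140],[0,0,0],1]]' --grip_force 45

```text
clock: 13.4
position: [682.8, -1.6, 12.0]
tcp_rot: [179.9, -0.1, 31.0]
ft_force: [-1.3, 0.3, 6.0]
finger_gap: 39.6
gripper_force: 45.0
```

Emit:
carry_out --series '[[[0,0,35],[0,0,0],1],[[0,0,70],[0,0,0],1],[[0,0,100],[0,0,0],1],[[-24,-36,100],[0,0,-0.1],1],[[-48,-74,100],[0,0,-0.2],1],[[-72,-112,100],[0,0,-0.3],1],[[-96,-150,100],[0,0,-0.4],1],[[-120,-188,100],[0,0,-0.5],1],[[-145,-226,100],[0,0,-0.545],1],[[-170,-264,100],[0,0,-0.545],1],[[-195,-302,100],[0,0,-0.545],1],[[-220,-340,100],[0,0,-0.545],1],[[-240,-372,100],[0,0,-0.545],1],[[-258,-401,100],[0,0,-0.545],1],[[-258,-401,80],[0,0,-0.545],1],[[-258,-401,50],[0,0,-0.545],1],[[-258,-401,50],[0,0,-0.545],1],[[-258,-401,50],[0,0,-0.545],1]]'

```text
clock: 15.2
position: [423.2, -401.4, 60.1]
tcp_rot: [-179.9, 0.1, -0.2]
ft_force: [0.2, 0.2, -3.5]
finger_gap: 39.7
gripper_force: 45.0
```

```bash
python3 - <<'E'
from h import *
d=snap('wrist','w8'); s=state();print(s['clock'],s['position'],s['tcp_rot'],s['finger_gap'],s['ft_force'])
E
```

```text
15.25 [ 424.0367368  -402.21555409   61.05956634] [-1.79978977e+02  7.85268881e-03 -2.17990737e-01] 39.72287206290312 [ 0.48874918 -0.17209888 -4.11556451]
```

View pics/w8.png

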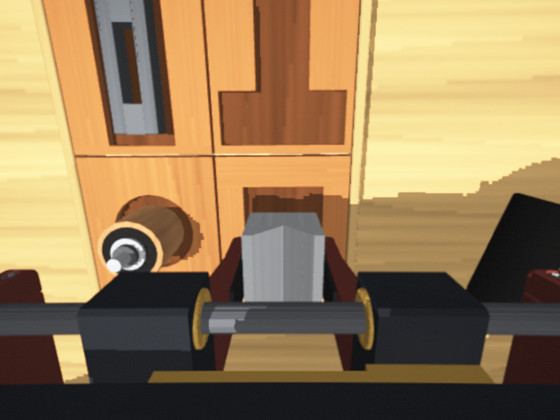

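The block is held squarely: its end face has its lower edge at (248–320,213), and the recess far edge is at (244–323,187). Checking the alignment.

```bash
python3 - <<'E'
from h import *
d=load('w8')
print('rec',cast(d,[(244,187),(323,187)],20).round(1).tolist(),'blk',cast(d,[(248,213),(320,213)],50).round(1).tolist(),cast(d,[(242,238),(323,238)],90).round(1).tolist())
E
```

```text
rec [[456.3, -373.7, 20.0], [456.1, -428.4, 20.0]] blk [[446.4, -379.6, 50.0], [446.2, -423.1, 50.0]] [[445.8, -381.4, 90.0], [445.7, -419.8, 90.0]]
```

Emit:
carry_out --series '[[[2,0,-15],[0,0,0],1],[[2,0,-25],[0,0,0],1],[[2,0,-35],[0,0,0],1],[[2,0,-35],[0,0,0],1],[[2,0,-35],[0,0,0],1],[[2,0,-35],[0,0,0],0],[[2,0,-35],[0,0,0],-0.1],[[2,0,-35],[0,0,0],-0.2],[[2,0,-35],[0,0,0],-0.2],[[2,0,-20],[0,0,0],-0.2],[[2,0,20],[0,0,0],-0.4],[[2,0,60],[0,0,0],-1],[[2,0,90],[0,0,0],-1],[[2,0,90],[0,0,0],-1]]'

```text
clock: 16.65
position: [428.1, -405.1, 155.5]
tcp_rot: [179.6, -0.3, -0.2]
ft_force: [0.1, -0.5, -0.3]
finger_gap: 81.3
gripper_force: 0.0
```

Emit:
carry_out --series '[[[10,526,0],[0,0,0.562],-1],[[10,526,0],[0,0,0.562],-1],[[10,526,0],[0,0,0.562],-1],[[10,526,0],[0,0,0.562],-1],[[10,526,0],[0,0,0.562],-1],[[10,526,0],[0,0,0.562],-1],[[10,526,0],[0,0,0.562],-1],[[10,526,0],[0,0,0.562],-1],[[10,526,0],[0,0,0.562],-1],[[10,526,0],[0,0,0.562],-1],[[10,526,0],[0,0,0.562],-1],[[10,526,0],[0,0,0.562],-1],[[10,526,0],[0,0,0.562],-1],[[10,526,0],[0,0,0.562],-1],[[10,526,0],[0,0,0.562],-1]]'

```text
clock: 18.15
position: [435.8, 122.3, 150.4]
tcp_rot: [-180.0, 0.0, 31.9]
ft_force: [-0.2, 0.2, -0.6]
finger_gap: 87.9
gripper_force: 0.0
```

```bash
python3 - <<'E'
from h import *
d=snap('wrist','w9'); s=state();print(s['clock'],s['position'],s['tcp_rot'],s['finger_gap'],s['ft_force'])
E
```

```text
18.2 [435.85605311 122.37404558 150.48600757] [-1.79995267e+02  2.10924733e-02  3.18485964e+01] 87.9784099660197 [-0.2108791  -0.06518852 -0.83807742]
```

View pics/w9.png

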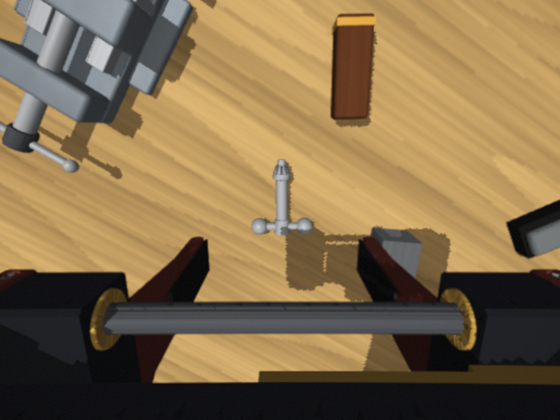

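The key is between the fingers: balls (260,226) and (305,225), head tip (281,160), axis aligned with the tool. The plain block is to the right at (397,245).

```bash
python3 - <<'E'
from h import *
d=load('w9')
p=cast(d,[(260,226),(305,225),(281,160),(397,235)],9);m=(p[0]+p[1])/2;u=p[2]-m
o=(np.linalg.norm(u)); print(p.round(1).tolist(),o,np.degrees(np.arctan2(u[1],u[0])),m+31*u/o)
print(cast(d,[(379,229),(419,238),(70,167)],40))
E
```

```text
[[397.5, 127.8, 9.0], [424.0, 87.3, 9.0], [469.4, 145.8, 9.0], [467.0, -3.5, 9.0]] 69.99676120416618 33.065754110019384 [436.71796289 124.48874467   9.        ]
[[465.99273524  31.88412184  40.        ]
 [479.03548964  -6.59943999  40.        ]
 [365.55962574 306.64828507  40.        ]]
```

Emit:
carry_out --series '[[[1,1,-40],[0,0,0.02],-0.6],[[1,1,-80],[0,0,0.02],-0.3],[[1,1,-115],[0,0,0.02],-0.1],[[1,1,-133],[0,0,0.02],0],[[1,1,-144],[0,0,0.02],0],[[1,1,-144],[0,0,0.02],0.2],[[1,1,-144],[0,0,0.02],0.5],[[1,1,-144],[0,0,0.02],1],[[1,1,-144],[0,0,0.02],1],[[1,1,-144],[0,0,0.02],1],[[1,1,-144],[0,0,0.02],1],[[1,1,-144],[0,0,0.02],1],[[1,1,-144],[0,0,0.02],1]]' --grip_force 40

```text
clock: 19.5
position: [437.5, 124.6, 7.3]
tcp_rot: [180.0, -0.1, 33.1]
ft_force: [-0.7, -0.5, 7.5]
finger_gap: 11.0
gripper_force: 40.0
```

Emit:
carry_out --series '[[[0,0,15],[0,0,0],1],[[0,0,40],[0,0,0],1],[[0,0,70],[0,0,0],1],[[0,0,100],[0,0,0],1],[[0,0,100],[0,0,0],1],[[0,0,100],[0,0,0],1]]'

```text
clock: 20.1
position: [437.0, 124.6, 106.8]
tcp_rot: [180.0, -0.1, 33.1]
ft_force: [0.3, -0.6, -2.1]
finger_gap: 10.8
gripper_force: 40.0
```

```bash
python3 - <<'E'
from h import *
d=snap('wrist','w10'); s=state();print(s['clock'],s['position'],s['tcp_rot'],s['finger_gap'],s['ft_force'],s['moment'])
E
```

```text
20.15 [436.11779759 124.49854145 105.95530897] [-1.79970670e+02  4.72528047e-02  3.31103256e+01] 10.966425888579064 [ 0.24534473 -0.35104573 -1.39129796] [-0.00293167 -0.00356305  0.01370098]
```

View pics/w10.png

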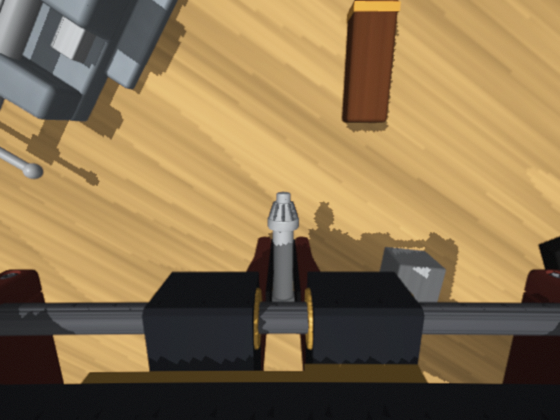

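Picture 14: the key hangs straight in the fingers, head tip at (284,195). I'll check its pitch from that.

```bash
python3 - <<'E'
from h import *
d=load('w10');a=np.radians(33.1)
for z in(98,108.5,118):
    p=cast(d,[(284,194)],z)[0]-[436.3,124.1,0];print(z,p[:2]@[np.cos(a),np.sin(a)],p[:2]@[-np.sin(a),np.cos(a)])
E
```

```text
98 36.44844023758084 -0.37398413980241696
108.5 38.79329408339201 -0.32917832423235754
118 40.91482851531644 -0.2886397291928358
```

Emit:
carry_out --series '[[[8,-44,0],[0,0,-0.1],1],[[16,-88,0],[0,0,-0.2],1],[[24,-132,0],[0,0,-0.3],1],[[32,-176,0],[0,0,-0.4],1],[[40,-220,0],[0,0,-0.5],1],[[48,-264,0],[0,0,-0.579],1],[[56,-308,0],[0,0,-0.579],1],[[64,-352,0],[0,0,-0.579],1],[[72,-396,0],[0,0,-0.579],1],[[80,-440,0],[0,0,-0.579],1],[[88,-482,0],[0,0,-0.579],1],[[93,-510,0],[0,0,-0.579],1],[[96,-526,0],[0,0,-0.579],1],[[96,-526,-30],[0,0,-0.579],1],[[96,-526,-55],[0,0,-0.579],1],[[96,-526,-55],[0,0,-0.579],1],[[96,-526,-55],[0,0,-0.579],1],[[96,-526,-55],[0,0,-0.579],1]]'

```text
clock: 21.95
position: [533.5, -401.4, 52.5]
tcp_rot: [180.0, -0.0, -0.0]
ft_force: [-0.5, -0.2, -1.3]
finger_gap: 10.8
gripper_force: 40.0
```

```bash
python3 - <<'E'
from h import *
d=snap('wrist','w11'); s=state();print(s['clock'],s['position'],s['tcp_rot'],s['finger_gap'],s['ft_force'])
g=cv2.cvtColor(d['color'],cv2.COLOR_RGB2HSV);m=((g[...,1]<50)&(g[...,2]>60)).astype(np.uint8);m[235:]=0;m[:,:250]=0;m[:,:]*=1;m[:,320:]=0
ys,xs=np.nonzero(m);t=ys.min();print('head tip row',t,'cols',xs[ys==t+3].min(),xs[ys==t+3].max(),'shaft@228',xs[ys==228].min() if (ys==228).any() else None,xs[ys==228].max() if (ys==228).any() else None)
print('tip',cast(d,[(xs[ys==t+3].mean(),t)],60).round(1))
gray=cv2.cvtColor(d['color'],cv2.COLOR_RGB2GRAY)
for r in(150,160,170,180): print(r,[int(v) for v in gray[r,200:360:4]])
print('col283',[int(v) for v in gray[120:200:3,283]])
E
```

```text
22.0 [ 533.70419156 -401.6851442    52.92448562] [ 1.79931619e+02 -8.55060048e-02 -4.06964019e-02] 11.17968489470782 [-0.69617956  0.42583996 -1.9224395 ]
head tip row 192 cols 276 290 shaft@228 269 297
tip [[ 573.4 -400.7   60. ]]
150 [226, 225, 225, 225, 225, 225, 224, 225, 225, 223, 223, 224, 224, 224, 224, 224, 223, 224, 224, 224, 223, 224, 224, 224, 224, 224, 223, 223, 222, 224, 222, 223, 223, 223, 223, 223, 222, 222, 222, 222]
160 [123, 135, 131, 99, 140, 142, 140, 139, 138, 140, 139, 138, 138, 138, 138, 137, 140, 153, 153, 153, 153, 152, 153, 152, 151, 152, 151, 152, 151, 151, 152, 150, 153, 151, 153, 151, 152, 151, 134, 204]
170 [169, 170, 167, 85, 166, 168, 166, 167, 170, 165, 168, 167, 168, 165, 123, 87, 86, 88, 85, 82, 84, 82, 89, 82, 84, 96, 94, 132, 164, 165, 161, 164, 166, 163, 163, 165, 164, 161, 132, 210]
180 [169, 170, 172, 64, 165, 168, 165, 167, 168, 164, 166, 167, 168, 166, 136, 85, 88, 88, 85, 83, 85, 84, 88, 80, 85, 96, 95, 145, 163, 164, 161, 164, 165, 164, 162, 164, 164, 160, 132, 210]
col283 [220, 216, 212, 212, 216, 214, 209, 211, 221, 134, 224, 226, 222, 87, 164, 163, 128, 83, 81, 82, 82, 81, 81, 82, 92, 231, 232]
```

```bash
python3 - <<'E'
from h import *
d=load('w11');print(cast(d,[(257,168),(307.5,168)],20).round(1).tolist())
E
```

```text
[[580.8, -383.7, 20.0], [580.8, -416.7, 20.0]]
```

Emit:
carry_out --series '[[[0,0,-15],[0,0,0],1],[[0,0,-23],[0,0,0],1],[[0,0,-30],[0,0,0],1],[[0,0,-30],[0,0,0],1],[[0,0,-30],[0,0,0],1],[[0,0,-30],[0,0,0],0.6],[[0,0,-30],[0,0,0],0.4],[[0,0,-30],[0,0,0],0.2],[[0,0,-30],[0,0,0],0.2],[[0,0,-15],[0,0,0],0.2],[[0,0,30],[0,0,0],0.2],[[0,0,75],[0,0,0],0],[[0,0,120],[0,0,0],-1],[[-40,0,150],[0,0,0],-1],[[-80,0,150],[0,0,0],-1],[[-80,0,150],[0,0,0],-1],[[-80,0,150],[0,0,0],-1]]'

```text
clock: 23.7
position: [452.6, -401.6, 203.0]
tcp_rot: [179.9, -0.1, -0.1]
ft_force: [0.1, -0.1, -0.3]
finger_gap: 79.7
gripper_force: 0.0
```

```bash
python3 - <<'E'
from h import *
d=snap('wrist','w12'); s=state();print(s['clock'],s['position'],s['ft_force'])
g=cv2.cvtColor(d['color'],cv2.COLOR_RGB2HSV);m=((g[...,1]<60)&(g[...,2]>50)).astype(np.uint8);m[265:]=0
for c in cv2.findContours(m,0,1)[0]:
    if cv2.contourArea(c)>60:
        x,y,w,h=cv2.boundingRect(c);p=cast(d,[(x,y),(x+w,y+h)],25);print((x,y,w,h),p.round(1).tolist(),p.mean(0).round(1))
E
```

```text
23.75 [ 453.32694672 -401.67371443  202.45936195] [ 0.42211522 -0.14664853  0.019092  ]
(187, 215, 21, 20) [[424.6, -286.6, 25.0], [399.2, -309.8, 25.0]] [ 411.9 -298.2   25. ]
(265, 193, 38, 52) [[451.2, -380.0, 25.0], [385.8, -425.4, 25.0]] [ 418.5 -402.7   25. ]
(253, 82, 59, 77) [[571.4, -369.6, 25.0], [490.5, -434.0, 25.0]] [ 531.  -401.8   25. ]
(182, 81, 31, 77) [[572.4, -294.6, 25.0], [491.9, -321.9, 25.0]] [ 532.1 -308.3   25. ]
(5, 57, 47, 70) [[594.0, -116.8, 25.0], [525.3, -149.0, 25.0]] [ 559.7 -132.9   25. ]
```

```bash
python3 -c "
from station import close_job;print(close_job())"
```

```text
the job is handed in; nothing more can be done
None
```

I put the large chuck key, vee block, drum and strap in their own recesses, left the small key and plain block alone, and handed the job in at about 24 s. The strap and drum were seen seated in pictures; the key's seating was checked by numbers only and the vee block's inferred from its alignment, and the judge gave no verdict back.

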